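# Read the sample chest's label, then hold its stay-less lid on the balance

## Task

Take the code reader out of its cup, aim its window straight down at the middle of the bar-code label on the sample chest's shut lid, from a few centimetres above it, and hold it steady there for two seconds; then stand it back in its cup and let go of it. The lid has lost its stay and falls shut or over backwards by itself: take it by its handle bar, swing it up until it balances upright, and keep hold of the bar there, so that a colleague can reach in. The program finishes while still holding the lid; do not let the lid drop over backwards, and leave the tip box, the dishes and the beaker where they are.

Things in the scene. Friction and masses are not known exactly. Their poses are not given: they have to be found in the camera images.
- chest: White bench-top dry-block sample chest, fixed to the bench, 140 (x) x 200 (y) x 85 mm tall, with a grey lid. Origin: centre of its underside, on the bench. Its x axis points from the front (handle side, nearer the robot) to the hinge side, y along the hinge, z up.
- lid (a joint): Lid hinge, rad: 0 = shut (level, as at the start), grows as the front edge swings up and back; 1.571 = upright, the balance point (centre of mass in the plane of lid and hinge); 2.4 = stop, fallen over backwards. Almost frictionless: let go, it falls either way. Lid: grey plate 128 x 198 x 12 mm, 0.25 to 0.5 kg with handle, centred in thickness on the hinge line.
- lid_hinge (a point): Middle of the lid's hinge line, 91 mm above the bench, 65 mm from the chest's centre towards its +x; the line runs along the chest's y.
- lid_bar (a point): Middle of the lid's handle bar: round dark steel, 12 mm diameter, 120 mm long, parallel to the hinge and 200 mm from it in the lid's plane, joined to the lid by a 12 mm rod at each end (open between, 66 mm to the lid's edge). Lid shut: 91 mm above the bench, 65 mm in front of the chest, free all round. Upright: topmost, 291 mm above the bench. The bar can turn between pinching fingers.
- label (a point): Centre of the white bar-code label (44 x 66 mm, black bars) on the lid's upper face, midway on its width and 70 mm from the hinge line; 98 mm above the bench with the lid shut.
- reader: White cordless code reader like a stubby torch, 145 mm long, 0.13 to 0.21 kg: round head 48 mm in diameter (lowest 34 mm), a cone, then from 56 mm up a round grip 31 mm in diameter. Origin: centre of the window, the head's end face; z runs up the grip, it looks along -z. Starts upright in its cup, window down. Reads labels 30 to 120 mm from the window.
- cradle: Black round charging cup, fixed on the bench: 80 mm outer diameter at the foot, 72 mm at the rim, 34 mm tall, 64 mm inside diameter at the mouth, inner floor 6 mm above the bench. Origin: centre of its underside. Either left or right of the chest.
- tipbox: Bystander: pipette tip box with a yellow lid, 122 x 86 x 67 mm, loose. Origin: centre of its underside. On the other side of the chest from the cup.
- dishes: Bystander: stack of three Petri dishes, 90 mm in diameter, 44 mm tall, loose. Origin: centre of its underside.
- beaker: Bystander: glass beaker, 84 mm in diameter at the rim, 110 mm tall, loose. Origin: centre of its underside.
Not all that is in view belongs to the job. Several things have the shape of the cradle; the one meant has the colours described above.

How it is judged:
By the outcome, as a careful person would: the job done as asked, in the order asked, and still so for the second after the job is handed in, while the arm keeps its last pose, push and grip.
It also fails if it takes over 64 s, if anything falls off the work surface, if the arm or the gripper's body presses on something with over 40 N, if the wrist force passes 120 N, or if a joint passes its speed limit or range.

## Robot

A 6-joint arm with a two-finger parallel gripper is mounted at the origin on the work surface. World frame = base frame: x ahead of the robot, y to its left, z up, the work surface at z = 0. Lengths are in m, angles in rad, forces in N, time in s.
With the tool pointing down it reaches from about 0.325 to 0.85 m from the base axis. Payload 15.5 kg.
Tool frame: the origin (TCP) lies at the very end of the fingers, on their centre line; the grasp point (between the pads) lies 19 mm behind it (ctrl.grip_depth is the distance from the TCP to the grasp point, in m); y points along the fingers, z is the direction in which the jaws open and shut, and the axes are right-handed (so a half turn about y gives the same grasp; the last joint's range is limited). The gripper opens to 91 mm and grips with 3 to 60 N. Pads are 32 mm wide; open, the fingers measure 118 mm over their backs; the gripper's body (76 mm by 178 mm) begins 60 mm behind the grasp point.
Start: joints at [-1.407, 0.494, 1.345, -0, 1.302, -0.096], TCP at [0.161, -0.604, 0.214] pointing down, gripper open.
Joint ranges: [-2.91, 2.91], [-0.82, 2.16], [0.22, 2.67], [-1.22, 4.37], [0.12, 2.79], [-3.08, 3.08]. Speed limits (rad/s): [1.89, 1.89, 2.57, 3.01, 3.01, 3.01].

## Interface

Orientations are given as a unit quaternion [x, y, z, w].
In Python, from workcell import ctrl gives the robot as it stands.
- The arm moves only by the shell command python3 -m inch 'ROWS' [FORCE]. ROWS is JSON, a list of rows, each a list of 7 numbers: the shift along the tool's x, y, z normalised to -1 to 1, where 1 is 0.03 m, then the turn, a rotation vector about the tool's x, y, z normalised to -1 to 1, where 1 is 6 degrees, then the gripper's target within -1 to 1 (shut at 1, half-way at 0, fully open at -1). In form: [[x, y, z, ax, ay, az, fingers], ...]. A call has 1 to 12 rows; each row shifts and turns the commanded pose from where the row before left it, along the tool's axes as they then stand; what a row does not reach is not made up. A row lasts 1/12 s, in which the tool goes at most 41.7 mm and 7.16 degrees, less where a joint would pass 70% of its speed; a pose out of reach is approached as far as the arm can. A call with a number of a shift or a turn outside -1 to 1 is refused whole. A call with a gripper value outside its range is refused whole. The fingers move at their own pace and stop on an object; FORCE is the grip in N (left out, the last holds). Time passes only in rows, so rows that do not move let the fingers close. It gives the time, the measured TCP pose, the force and the opening at its end, in the units of the state.
- ctrl.get_obs(): the state, without advancing time (a new reading comes with each control period).
- ctrl.snapshot(name): name is "side" or "top"; returns a dict with "color" (420x560x3 uint8, blue, green, red), "vertical_fov" (degrees; the focal length in pixels is half the picture's height over the tangent of half this angle, whatever the lens; pixels are square), "cx", "cy" (the principal point, pixels), "R" (3x3) and "t" (3): a world point X has camera coordinates R X + t. Camera axes: x right, y down, z forward; pixel columns grow to the right and rows downward; lengths in m; the calibration is good to about 2 mm. A picture is of the moment at which its call begins. There is no depth.
- ctrl.hand_in(): hands the job in, once; it reports no verdict.
Trained networks look in a picture, given as the dict that the camera call returned (one of the last four; its "shot" number tells which), for a name from the list of things; names that differ only in an ending like _2 or _b are one class to them, and where a whole thing is asked for, a point or a joint stands for the part that bears it (a point fixed in the world has none). Each returns a list of dicts, best first, with "confidence" (0 to 1); they miss things now and then, are a little off and sometimes report something else, mostly with a low value. They report only what shows in the picture. A call takes as long as a camera call. They do not tell look-alikes from the thing itself.
- ctrl.regions_of(picture, query): "region" (420x560 bool, what is visible of it).
- ctrl.pinpoint(picture, query): "centre" ([x, y, z] in m, in world coordinates, good to about 4 mm: a listed point, or the origin of a listed thing).
The state is a dict: "time": time; "joints": joint angles; "joint_velocities": joint speeds; "joint_torque": joint torques, N m; "position": TCP position; "ee_rot": TCP orientation; "ft_force": force on the tool from outside, world axes, zero at the start; "moment": the same for the moment, N m; "width": finger opening in m.
Only numpy, scipy, OpenCV 4.12 (cv2) and the standard library are available. Lean on these libraries where they do the work, as an engineer would, in place of code of your own. Each camera call takes 0.05 s, during which the arm holds its last target.

## Working session

There is one attempt and no reset: what is moved stays moved. The work goes in short steps, Python scripts to look and compute and a shell command to move; the robot and the scene stay as the last step left them, time stands still between calls to the robot, and variables do not carry over. Pictures are saved under pics/ and viewed, and the job is handed in when it is done.

```bash
ls -la; mkdir -p pics; python3 - <<'E'
from workcell import ctrl
import cv2,numpy as np
print(ctrl.get_obs(), ctrl.grip_depth)
for n in ("side","top"):
    s=ctrl.snapshot(n); cv2.imwrite(f"pics/{n}0.png",s["color"])
    print(n,s["vertical_fov"],s["cx"],s["cy"],s["R"],s["t"],s["shot"])
    for q in ("chest","lid_bar","label","lid_hinge","reader","cradle","tipbox","dishes","beaker"):
        try: print(q,[(np.round(d["centre"],3).tolist(),round(d["confidence"],2)) for d in ctrl.pinpoint(s,q)])
        except Exception as e: print(q,e)
E
```

```text
total 12
drwxr-xr-x  3 agent agent 4096 Dec  7 14:20 .
drwxr-xr-x 23 root  root  4096 Dec  7 14:20 ..
drwxr-xr-x  2 agent agent 4096 Dec  7 14:20 pics
{'time': 0.0, 'joints': array([-1.40646596e+00,  4.94167706e-01,  1.34612078e+00, -2.40721894e-05,
        1.30250203e+00, -9.54819073e-02]), 'joint_velocities': array([-0.00144394,  0.00097722,  0.00023055, -0.00158486,  0.00057866,
       -0.00183083]), 'joint_torque': array([-4.07103580e-03, -8.78834367e+01, -3.81848788e+01,  7.04343407e-02,
        5.33139298e-02, -9.08737047e-05]), 'position': array([ 0.16050625, -0.60364968,  0.2133514 ]), 'ee_rot': array([-0.09162437,  0.7015713 , -0.70072535,  0.09157882]), 'ft_force': array([ 0.1054252 , -0.12789485, -0.0233495 ]), 'moment': array([ 0.00519046, -0.00834652, -0.00267455]), 'width': 0.09108577750794167} 0.0188
side 55.17165357200326 284.4919587875333 206.97322386751569 [[-0.85540704 -0.51789333  0.00808012]
 [-0.3687295   0.59792847 -0.71170226]
 [ 0.36375452 -0.61177451 -0.70243477]] [0.48594644 0.2682296  0.97308003] 1
chest [([0.594, 0.008, -0.002], 0.77)]
lid_bar [([0.466, 0
[... 375 characters left out ...]
.0], 0.63)]
top 51.14388809829631 283.4229737684613 206.86087009911478 [[-0.00629161 -0.99965434  0.02552686]
 [-0.99823269  0.00477007 -0.05923468]
 [ 0.05909244 -0.02585443 -0.99791765]] [0.01306812 0.53986244 1.25660842] 2
chest [([0.592, 0.001, 0.003], 0.92), ([0.5, 0.27, 0.005], 0.3)]
lid_bar [([0.463, 0.044, 0.09], 0.74)]
label [([0.586, 0.009, 0.096], 0.8)]
lid_hinge [([0.653, -0.01, 0.094], 0.61), ([0.499, 0.273, 0.004], 0.56)]
reader [([0.501, 0.269, 0.007], 0.85)]
cradle [([0.524, 0.395, -0.001], 0.97), ([0.376, 0.23, -0.001], 0.76), ([0.497, 0.273, -0.002], 0.55)]
tipbox [([0.44, -0.297, 0.001], 0.86)]
dishes [([0.717, -0.309, 0.001], 0.71)]
beaker [([0.708, 0.329, -0.004], 0.98)]
```

View pics/side0.png

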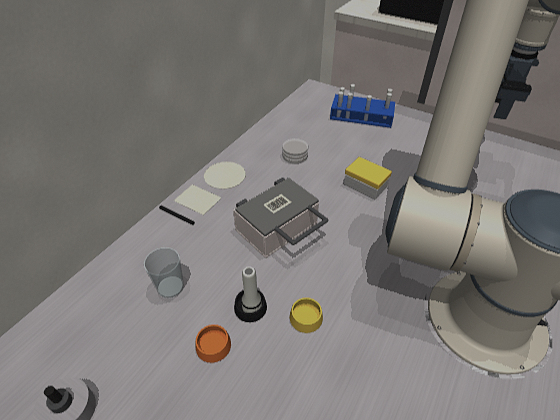

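View pics/top0.png

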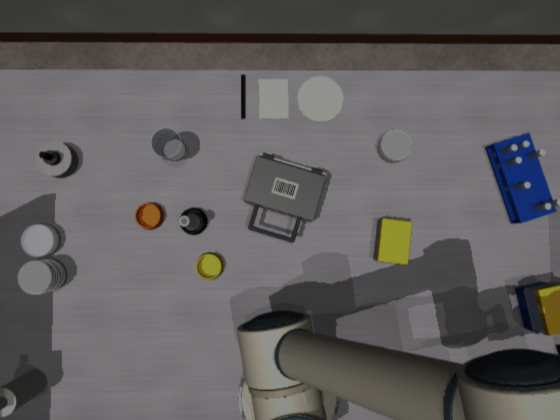

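The cup candidates in the top view are orange (149,216), yellow (209,266) and black (193,221), which has the reader standing in it. Only the black one fits "black cup", so I'll confirm it in a crop and zoom in on the chest as well.

```bash
python3 - <<'E'
import cv2,numpy as np
s=cv2.imread("pics/side0.png");t=cv2.imread("pics/top0.png")
def crop(im,x0,y0,w,h,k): return cv2.resize(im[y0:y0+h,x0:x0+w],None,fx=k,fy=k,interpolation=cv2.INTER_CUBIC)
a=crop(t,130,190,100,100,4);b=crop(s,190,255,100,100,4)
cv2.imwrite("pics/cup.png",np.hstack([a,b]))
a=crop(t,240,145,100,100,4);b=crop(s,230,170,100,100,4)
cv2.imwrite("pics/chest.png",np.hstack([a,b]))
E
```

```text
(no output)
```

View pics/cup.png

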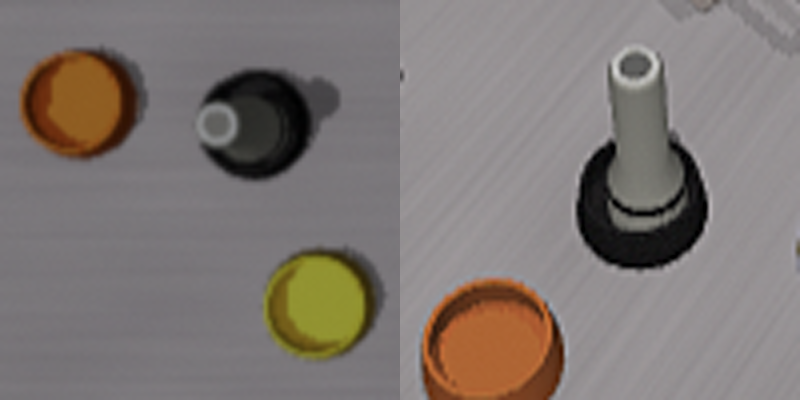

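View pics/chest.png

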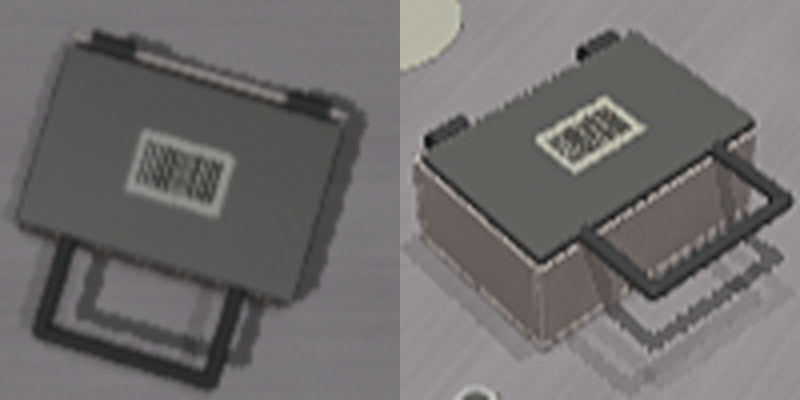

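The black cup is confirmed: it's the only one with the reader in it, with its rim at about (193,221) in the top view. Next I'll triangulate the key points from the two views.

```bash
cat > h.py <<'E'
from workcell import ctrl
import cv2,numpy as np
from scipy.spatial.transform import Rotation as Ro
def P(s):
    f=210/np.tan(np.radians(s["vertical_fov"]/2))
    K=np.array([[f,0,s["cx"]],[0,f,s["cy"]],[0,0,1]])
    return K@np.hstack([np.array(s["R"]),np.array(s["t"])[:,None]])
def tri(sa,pa,sb,pb):
    X=cv2.triangulatePoints(P(sa),P(sb),np.array(pa,float).reshape(2,1),np.array(pb,float).reshape(2,1)).ravel()
    X=X[:3]/X[3]
    e=[np.linalg.norm(proj(s,X)-p) for s,p in((sa,pa),(sb,pb))]
    return X,max(e)
def proj(s,X):
    x=P(s)@np.append(X,1);return x[:2]/x[2]
E
python3 - <<'E'
from h import *
t=ctrl.snapshot("top");s=ctrl.snapshot("side")
np.set_printoptions(precision=4,suppress=True)
def T(x,y,x0,y0):return ((x+.5)/4-.5+x0,(y+.5)/4-.5+y0)
pts={"readertop":(T(217,124,130,190),T(235,66,190,255)),
"bar+":(T(40,331,240,145),T(252,288,230,170)),
"bar-":(T(210,381,240,145),T(388,200,230,170)),
"label":(T(181,173,240,145),T(191,133,230,170)),
"h+":(T(78,42,240,145),T(18,157,230,170)),
"h-":(T(345,118,240,145),T(232,35,230,170)),
"f-":(T(293,302,240,145),T(355,123,230,170)),
"f+":(T(18,225,240,145),T(142,262,230,170))}
R={}
for k,(a,b) in pts.items():
    R[k],e=tri(t,a,s,b);print(k,R[k],round(e,2))
print("bar mid",(R["bar+"]+R["bar-"])/2,"len",np.linalg.norm(R["bar+"]-R["bar-"]))
for a,b in(("bar-","bar+"),("h-","h+"),("f-","f+")):
    d=R[b]-R[a];print(a,np.degrees(np.arctan2(-d[0],d[1])))
print(proj(t,[.498,.272,.034]),proj(s,[.498,.272,.034]),proj(t,R["readertop"]))
E
```

```text
readertop [0.4981 0.2707 0.1477] 0.19
bar+ [0.4807 0.1044 0.092 ] 0.31
bar- [ 0.4447 -0.0115  0.0892] 0.36
label [0.5871 0.0079 0.0953] 0.05
h+ [0.6813 0.0791 0.0825] 0.91
h- [ 0.6245 -0.1067  0.0845] 0.59
f- [ 0.4988 -0.0685  0.0871] 0.08
f+ [0.5535 0.1197 0.0882] 0.5
bar mid [0.4627 0.0465 0.0906] len 0.12136993296394094
bar- -17.240398823491418
h- -16.990392019761153
f- -16.200609534430345
[191.3912 221.6739] [250.8682 299.9744] [183.8091 220.5085]
```

```bash
cat >> h.py <<'E'
np.set_printoptions(precision=4,suppress=True)
YAW=np.radians(-16.8)
def want(sign=1):
    z=np.array([np.cos(YAW),np.sin(YAW),0])*sign; y=np.array([0,0,-1.]); x=np.cross(y,z)
    return np.stack([x,y,z],1)
def go(target=None,Rw=None,o=None):
    """shift in tool axes (mm, and row units) and turn left to target TCP"""
    o=o or ctrl.get_obs();R=Ro.from_quat(o["ee_rot"]).as_matrix()
    if target is not None:
        d=R.T@(np.array(target)-o["position"]);print("shift units",d/0.03, "mm",d*1000)
    if Rw is not None:
        r=Ro.from_matrix(R.T@Rw).as_rotvec();print("turn units",np.degrees(r)/6)
def st():
    o=ctrl.get_obs();print("t",o["time"],"p",o["position"],"F",o["ft_force"],"M",o["moment"],"w",o["width"],"j",o["joints"]);return o
E
python3 - <<'E'
from h import *
o=st()
print(Ro.from_quat(o["ee_rot"]).as_matrix())
go([.498,.2707,.25],want(1));go(None,want(-1))
E
```

```text
t 1.1 p [ 0.1606 -0.604   0.2139] F [ 0.4424 -0.1343  1.1609] M [ 0.063  -0.0655  0.0186] w 0.09130069261846643 j [-1.4065  0.4936  1.3455 -0.      1.3025 -0.0955]
[[-0.9664 -0.      0.2569]
 [-0.2569 -0.     -0.9664]
 [ 0.     -1.     -0.    ]]
shift units [-18.3611  -1.2027 -25.2896] mm [-550.8325  -36.0796 -758.6888]
turn units [ 0.     -9.719   0.0001]
turn units [-0.0001 20.281   0.0001]
```

```bash
python3 -m inch '[[-0.5,-0.2,-0.65,0,-0.9,0,-1],[-0.55,-0.2,-0.55,0,-0.98,0,-1],[-0.65,-0.2,-0.5,0,-0.98,0,-1],[-0.7,-0.2,-0.42,0,-0.98,0,-1],[-0.75,-0.2,-0.35,0,-0.98,0,-1],[-0.8,-0.1,-0.28,0,-0.98,0,-1],[-0.85,0,-0.2,0,-0.98,0,-1],[-0.88,0,-0.15,0,-0.98,0,-1],[-0.9,0,-0.1,0,-0.98,0,-1],[-0.9,0,0,0,-0.98,0,-1]]'; python3 - <<'E'
from h import *
st();go([.498,.2707,.22],want(1))
E
```

```text
time: 1.93
position: [0.2687, -0.3725, 0.247]
ee_rot: [0.423, -0.567, 0.567, -0.423]
ft_force: [0.8, -0.3, 0.1]
width: 0.0911
t 1.9333 p [ 0.2687 -0.3725  0.247 ] F [ 0.7799 -0.3485  0.0816] M [-0.0046 -0.1204  0.0304] w 0.09105133571065578 j [-1.076   0.223   1.6866  0.0001  1.2317 -0.7879]
shift units [-22.7293   0.8967   1.2327] mm [-681.8782   26.9017   36.9821]
turn units [-0.0022  0.048   0.0015]
```

```bash
python3 -m inch '[[-1,0,0.05,0,0,0,-1],[-1,0,0.05,0,0,0,-1],[-1,0,0.05,0,0,0,-1],[-1,0,0.05,0,0,0,-1],[-1,0,0.05,0,0,0,-1],[-1,0,0.05,0,0,0,-1],[-1,0,0.05,0,0,0,-1],[-1,0,0.05,0,0,0,-1],[-1,0,0.05,0,0,0,-1],[-1,0,0.05,0,0,0,-1],[-1,0,0.05,0,0,0,-1],[-1,0,0.05,0,0,0,-1]]'; python3 -m inch '[[-1,0,0.05,0,0,0,-1],[-1,0,0.05,0,0,0,-1],[-1,0,0.05,0,0,0,-1],[-1,0,0.05,0,0,0,-1],[-1,0,0.05,0,0,0,-1],[-1,0,0.05,0,0,0,-1],[-1,0,0.05,0,0,0,-1],[-1,0,0.05,0,0,0,-1],[-1,0,0.05,0,0,0,-1],[-0.7,0,0.05,0,0,0,-1],[0,0,0,0,0,0,-1],[0,0,0,0,0,0,-1]]'; python3 - <<'E'
from h import *
st();go([.498,.2707,.22],want(1))
t=ctrl.snapshot("top");s=ctrl.snapshot("side")
cv2.imwrite("pics/t1.png",t["color"]);cv2.imwrite("pics/s1.png",s["color"])
cv2.imwrite("pics/ts1.png",np.hstack([cv2.resize(t["color"][170:270,130:230],None,fx=4,fy=4),cv2.resize(s["color"][215:315,190:290],None,fx=4,fy=4)]))
E
```

```text
time: 2.93
position: [0.39, -0.0328, 0.2471]
ee_rot: [0.421, -0.567, 0.568, -0.422]
ft_force: [0.6, -0.0, -0.3]
width: 0.0914
time: 3.93
position: [0.4881, 0.2407, 0.2466]
ee_rot: [-0.422, 0.567, -0.567, 0.422]
ft_force: [0.2, -0.7, -0.0]
width: 0.0913
t 3.9333 p [0.4881 0.2407 0.2466] F [ 0.1577 -0.7387 -0.0082] M [-0.0712 -0.1103 -0.0076] w 0.09132246952119395 j [ 0.3484  0.3478  1.4995 -0.0001  1.2946  0.6399]
shift units [-1.0538  0.8879  0.0284] mm [-31.6151  26.6367   0.8527]
turn units [0.0018 0.0162 0.0021]
```

View pics/ts1.png

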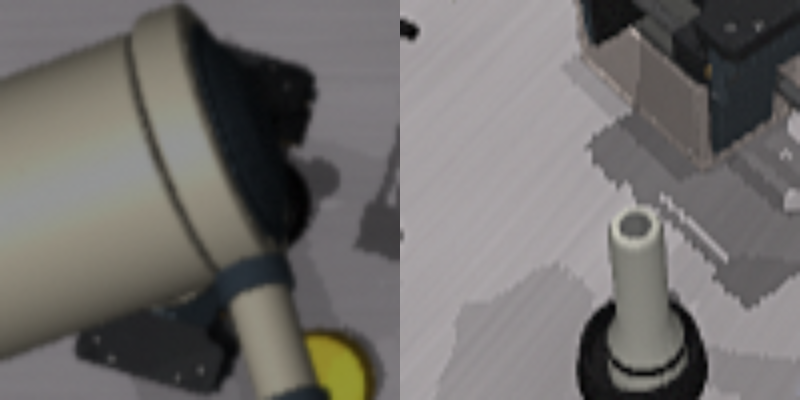

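```bash
python3 -m inch '[[-0.8,0.3,0.03,0,0,0,-1],[-0.25,0.6,0,0,0,0,-1],[0,0.9,0,0,0,0,-1],[0,0.9,0,0,0,0,-1],[0,0.9,0,0,0,0,-1],[0,0.9,0,0,0,0,-1],[0,0.6,0,0,0,0,-1],[0,0.15,0,0,0,0,-1],[0,0,0,0,0,0,-1]]'; python3 - <<'E'
from h import *
st();go([.498,.2707,.089],want(1))
s=ctrl.snapshot("side")
cv2.imwrite("pics/s2.png",cv2.resize(s["color"][180:330,170:340],None,fx=4,fy=4))
E
```

```text
time: 4.78
position: [0.4974, 0.2688, 0.0888]
ee_rot: [-0.422, 0.568, -0.568, 0.421]
ft_force: [-1.0, -0.3, 0.4]
width: 0.0911
t 4.7833 p [0.4974 0.2688 0.0888] F [-1.0045 -0.3016  0.353 ] M [-0.0402 -0.0659 -0.0624] w 0.09106422560441418 j [ 0.3898  0.564   1.6278 -0.0001  0.9521  0.6839]
shift units [-0.067  -0.0074 -0.0011] mm [-2.0107 -0.2213 -0.0341]
turn units [ 0.0161 -0.0084  0.0139]
```

View pics/s2.png

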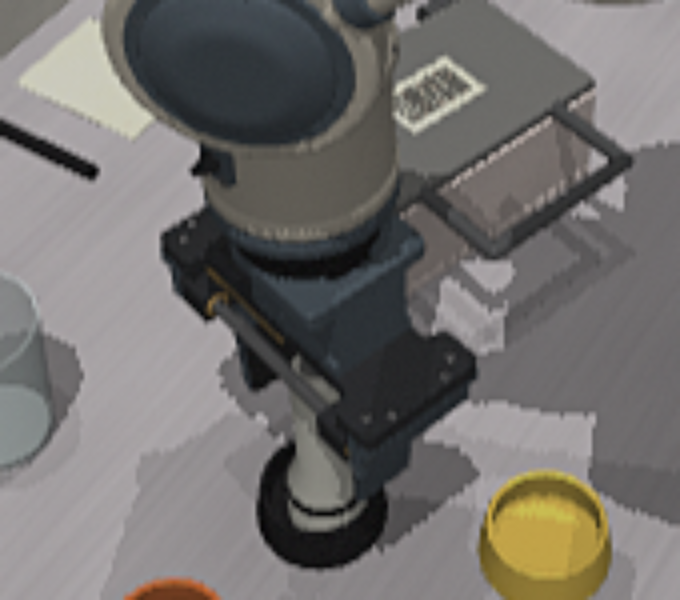

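The fingers straddle the grip, with the reader upright in the cup. Closing now.

```bash
python3 -m inch '[[-0.06,0,0,0,0,0,0],[0,0,0,0,0,0,0.3],[0,0,0,0,0,0,1],[0,0,0,0,0,0,1],[0,0,0,0,0,0,1],[0,0,0,0,0,0,1],[0,0,0,0,0,0,1],[0,0,0,0,0,0,1]]' 25; python3 - <<'E'
from h import *
st()
E
```

```text
time: 5.5
position: [0.4986, 0.2716, 0.0894]
ee_rot: [-0.422, 0.568, -0.568, 0.422]
ft_force: [0.0, -0.3, 0.6]
width: 0.041
t 5.5 p [0.4986 0.2716 0.0894] F [ 0.0059 -0.3143  0.5796] M [-0.0812 -0.1159  0.028 ] w 0.04095050455173632 j [0.3936 0.5647 1.6234 0.     0.9535 0.6866]
```

```bash
python3 -m inch '[[0,0,0,0,0,0,1],[0,0,0,0,0,0,1],[0,0,0,0,0,0,1],[0,0,0,0,0,0,1]]' 25; python3 - <<'E'
from h import *
st()
E
```

```text
time: 5.83
position: [0.4986, 0.2716, 0.0894]
ee_rot: [-0.422, 0.568, -0.568, 0.422]
ft_force: [0.6, 1.0, -1.0]
width: 0.0304
t 5.8333 p [0.4986 0.2716 0.0894] F [ 0.5517  0.9589 -1.0065] M [-0.0326 -0.0971 -0.0419] w 0.030357904867854193 j [0.3936 0.5648 1.6234 0.     0.9535 0.6867]
```

```bash
python3 -m inch '[[0,-0.3,0,0,0,0,1],[0,-0.6,0,0,0,0,1],[0,-0.9,0,0,0,0,1],[0,-0.9,0,0,0,0,1],[0,-0.9,0,0,0,0,1],[0,-0.8,0,0,0,0,1],[0,-0.5,0,0,0,0,1],[0.4,0,0.3,0,0,0,1],[0.7,0,0.5,0,0,0,1],[0.9,0,0.63,0,0,0,1],[0.9,0,0.63,0,0,0,1],[0.9,0,0.63,0,0,0,1]]'; python3 -m inch '[[0.9,0,0.63,0,0,0,1],[0.9,0,0.63,0,0,0,1],[0.8,0,0.6,0,0,0,1],[0.6,0,0.45,0,0,0,1],[0.3,0,0.25,0,0,0,1],[0.15,0,0.15,0,0,0,1],[0,0,0,0,0,0,1],[0,0,0,0,0,0,1]]'; python3 - <<'E'
from h import *
st();go([.587,.0085,.236],want(1))
s=ctrl.snapshot("side");t=ctrl.snapshot("top")
cv2.imwrite("pics/s3.png",cv2.resize(s["color"][100:280,200:400],None,fx=3.3,fy=3.3))
cv2.imwrite("pics/t3.png",t["color"])
E
```

```text
time: 6.83
position: [0.5429, 0.1378, 0.2371]
ee_rot: [0.422, -0.567, 0.568, -0.422]
ft_force: [0.7, -0.5, -1.7]
width: 0.0306
time: 7.5
position: [0.5888, 0.0116, 0.2365]
ee_rot: [-0.422, 0.568, -0.567, 0.422]
ft_force: [-1.0, 0.9, -1.0]
width: 0.0306
t 7.5 p [0.5888 0.0116 0.2365] F [-0.9685  0.8966 -1.0048] M [-0.0227 -0.0948  0.0118] w 0.030606109455859638 j [-0.0819  0.4218  1.4066  0.0003  1.3136  0.2109]
shift units [ 0.1164  0.0173 -0.0279] mm [ 3.4921  0.5197 -0.8371]
turn units [ 0.0035  0.0033 -0.0024]
```

View pics/s3.png

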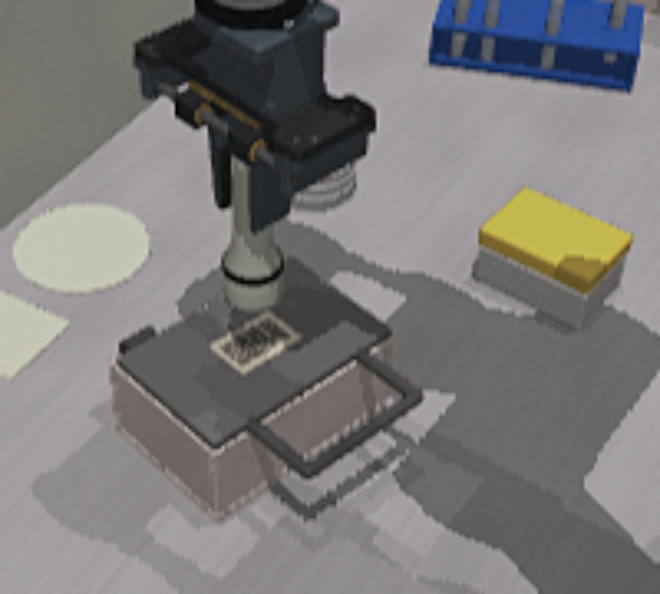

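View pics/t3.png

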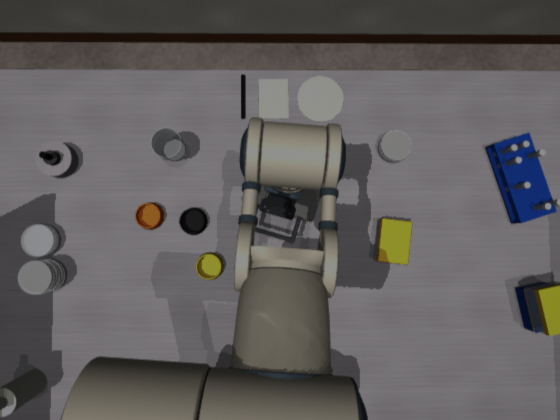

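The side view shows the reader hanging plumb over the lid, its head at about (276,188), and the label visible below. The top view shows the cup empty at (194,221). I'll make the fine adjustment, then hold.

```bash
python3 -m inch '[[0.12,0,-0.03,0,0,0,1],[0,0,0,0,0,0,1],[0,0,0,0,0,0,1]]'; python3 - <<'E'
from h import *
o=st();go([.587,.0085,.236],want(1))
s=ctrl.snapshot("side")
for q in ("reader","label"):
    print(q,[(d["centre"],d["confidence"]) for d in ctrl.pinpoint(s,q)])
p=o["position"]
R=Ro.from_quat(o["ee_rot"]).as_matrix()
img=cv2.resize(s["color"][120:250,220:350],None,fx=4.5,fy=4.5,interpolation=cv2.INTER_CUBIC)
f=lambda X:tuple(np.round(((proj(s,X)+.5-[220,120])*4.5)).astype(int).tolist())
w=p+R[:,1]*0.0834
for k,r in((0,.024),(.034,.024),(.056,.0155),(.1,.0155)):
    pts=np.array([f(w-R[:,1]*k+r*np.array([np.cos(a),np.sin(a),0])) for a in np.linspace(0,6.28,40)])
    cv2.polylines(img,[pts],True,(0,0,255),1)
hb=np.array([np.cos(YAW),np.sin(YAW),0]);c=np.array([.587,.0085,.0975]);yb=np.array([-hb[1],hb[0],0])
pts=np.array([f(c+a*.022*hb+b*.033*yb) for a,b in((1,1),(1,-1),(-1,-1),(-1,1))])
cv2.polylines(img,[pts],True,(0,255,0),1)
cv2.imwrite("pics/s4.png",img)
E
```

```text
time: 7.85
position: [0.5869, 0.0079, 0.2365]
ee_rot: [-0.422, 0.568, -0.568, 0.422]
ft_force: [-0.6, 0.3, -1.1]
width: 0.0302
t 7.85 p [0.5869 0.0079 0.2365] F [-0.5786  0.2584 -1.054 ] M [ 0.0092 -0.0868  0.0126] w 0.030177112309630015 j [-0.0882  0.4189  1.4116  0.      1.3112  0.2045]
shift units [-0.0189  0.0165 -0.0038] mm [-0.5668  0.4962 -0.1133]
turn units [0.0006 0.0049 0.0001]
reader [([0.5834, 0.0086, 0.1503], 0.93)]
label [([0.5928, 0.011, 0.0955], 0.91), ([0.7202, -0.3123, 0.0023], 0.58)]
```

View pics/s4.png

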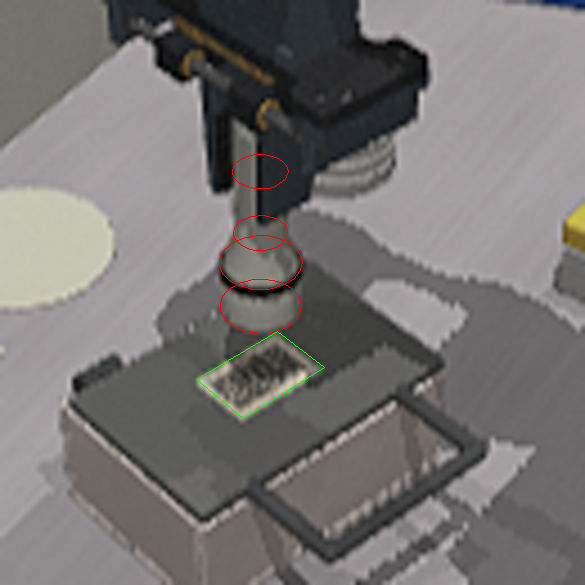

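The overlay of the head and label fits within about 1–2 px. The head is centred over the label and upright, with the window about 55 mm up. Holding still for about 2.7 s.

```bash
python3 -m inch '[[0,0,0,0,0,0,1],[0,0,0,0,0,0,1],[0,0,0,0,0,0,1],[0,0,0,0,0,0,1],[0,0,0,0,0,0,1],[0,0,0,0,0,0,1],[0,0,0,0,0,0,1],[0,0,0,0,0,0,1],[0,0,0,0,0,0,1],[0,0,0,0,0,0,1],[0,0,0,0,0,0,1],[0,0,0,0,0,0,1]]'; python3 -m inch '[[0,0,0,0,0,0,1],[0,0,0,0,0,0,1],[0,0,0,0,0,0,1],[0,0,0,0,0,0,1],[0,0,0,0,0,0,1],[0,0,0,0,0,0,1],[0,0,0,0,0,0,1],[0,0,0,0,0,0,1],[0,0,0,0,0,0,1],[0,0,0,0,0,0,1],[0,0,0,0,0,0,1],[0,0,0,0,0,0,1]]';  python3 -m inch '[[0,0,0,0,0,0,1],[0,0,0,0,0,0,1],[0,0,0,0,0,0,1],[0,0,0,0,0,0,1],[0,0,0,0,0,0,1],[0,0,0,0,0,0,1],[0,0,0,0,0,0,1],[0,0,0,0,0,0,1]]'
python3 - <<'E'
from h import *
s=cv2.imread("pics/t3.png")
c=cv2.resize(s[196:246,170:220],None,fx=12,fy=12,interpolation=cv2.INTER_CUBIC)
t=ctrl.snapshot("top")
f=lambda X:tuple(np.round(((proj(t,X)+.5-[170,196])*12)).astype(int).tolist())
for z,r in((.034,.036),(0,.04)):
    pts=np.array([f(np.array([.4986+r*np.cos(a),.2716+r*np.sin(a),z])) for a in np.linspace(0,6.28,60)])
    cv2.polylines(c,[pts],True,(0,0,255),1)
cv2.imwrite("pics/cup2.png",c)
go([.4986,.2716,.236],want(1))
E
```

```text
time: 9.0
position: [0.5872, 0.0076, 0.2365]
ee_rot: [0.422, -0.568, 0.568, -0.422]
ft_force: [0.2, 1.3, -1.3]
width: 0.0304
time: 10.0
position: [0.5872, 0.0076, 0.2364]
ee_rot: [-0.422, 0.568, -0.568, 0.422]
ft_force: [0.6, 1.3, -1.6]
width: 0.0306
time: 10.67
position: [0.5872, 0.0076, 0.2364]
ee_rot: [0.422, -0.568, 0.568, -0.422]
ft_force: [-1.2, 0.6, -0.9]
width: 0.0308
shift units [-7.5715  0.0138 -5.3703] mm [-227.145     0.415  -161.1084]
turn units [0.    0.001 0.   ]
```

View pics/cup2.png

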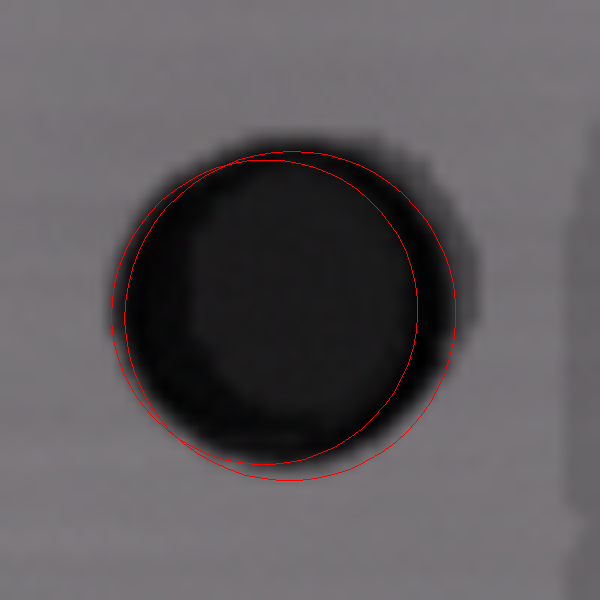

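The empty cup is about 1 px (3 mm) further in +x than the reader stood, which is well inside the 8 mm play. I'll return to (0.4998, 0.2714).

```bash
python3 -m inch '[[-0.4,0,-0.28,0,0,0,1],[-0.8,0,-0.56,0,0,0,1],[-0.9,0,-0.64,0,0,0,1],[-0.9,0,-0.64,0,0,0,1],[-0.9,0,-0.64,0,0,0,1],[-0.9,0,-0.64,0,0,0,1],[-0.9,0,-0.64,0,0,0,1],[-0.9,0,-0.64,0,0,0,1],[-0.6,0,-0.4,0,0,0,1],[-0.35,0,-0.25,0,0,0,1],[0,0,0,0,0,0,1],[0,0,0,0,0,0,1]]'; python3 - <<'E'
from h import *
st();go([.4998,.2714,.0905],want(1))
s=ctrl.snapshot("side")
cv2.imwrite("pics/s5.png",cv2.resize(s["color"][180:330,170:340],None,fx=4,fy=4))
E
```

```text
time: 11.72
position: [0.4993, 0.2708, 0.2364]
ee_rot: [0.422, -0.567, 0.567, -0.422]
ft_force: [0.4, -0.6, -1.0]
width: 0.0304
t 11.7167 p [0.4993 0.2708 0.2364] F [ 0.4322 -0.5719 -0.9514] M [-0.0033 -0.0911  0.0346] w 0.030388873734872715 j [ 0.392   0.3918  1.4579 -0.0003  1.2921  0.6839]
shift units [-0.0248  4.8621  0.0091] mm [ -0.7442 145.8642   0.2739]
turn units [-0.0005  0.013   0.003 ]
```

View pics/s5.png

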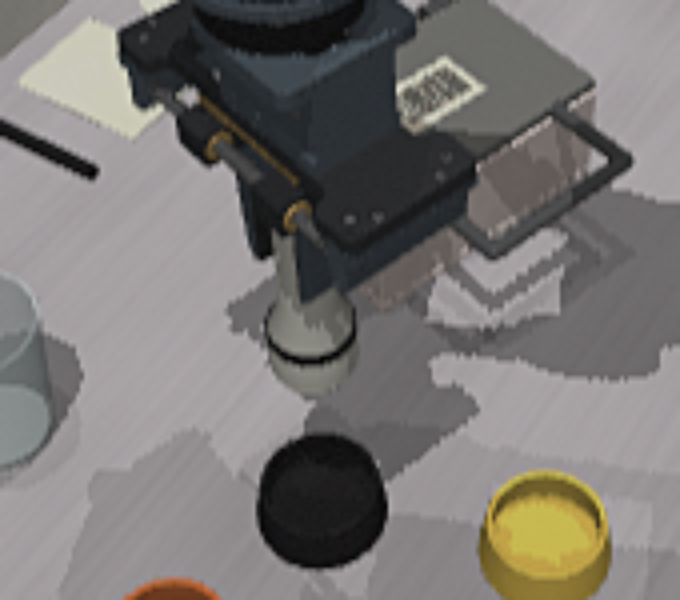

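The reader hangs upright above the empty cup, its head at crop (312,350) and the cup at (322,495). Lowering it in.

```bash
python3 -m inch '[[-0.02,0.5,0,0,0,0,1],[0,0.9,0,0,0,0,1],[0,0.9,0,0,0,0,1],[0,0.9,0,0,0,0,1],[0,0.6,0,0,0,0,1],[0,0.5,0,0,0,0,1],[0,0.3,0,0,0,0,1],[0,0.2,0,0,0,0,1],[0,0.06,0,0,0,0,1],[0,0,0,0,0,0,1]]'; python3 - <<'E'
from h import *
st()
s=ctrl.snapshot("side")
cv2.imwrite("pics/s6.png",cv2.resize(s["color"][180:330,170:340],None,fx=4,fy=4))
E
```

```text
time: 12.6
position: [0.5001, 0.2709, 0.0908]
ee_rot: [0.421, -0.568, 0.568, -0.422]
ft_force: [-0.8, -0.5, -0.7]
width: 0.0303
t 12.6 p [0.5001 0.2709 0.0908] F [-0.7542 -0.5143 -0.7269] M [-0.0997 -0.0424  0.0336] w 0.03033435017033494 j [ 0.3915  0.5638  1.6199 -0.      0.9577  0.6852]
```

View pics/s6.png

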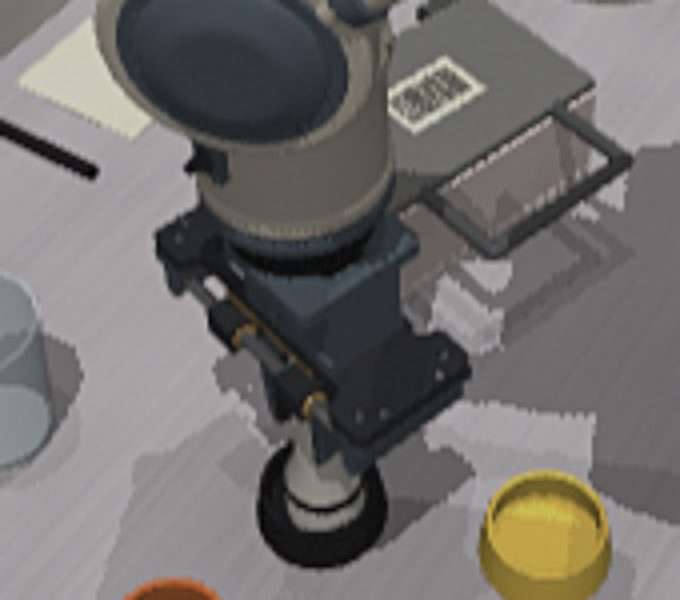

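It's in the cup. I'll lower the last millimetre, open gently, then lift.

```bash
python3 -m inch '[[0,0.04,0,0,0,0,1],[0,0,0,0,0,0,1],[0,0,0,0,0,0,0.2],[0,0,0,0,0,0,-0.3],[0,0,0,0,0,0,-1],[0,0,0,0,0,0,-1],[0,0,0,0,0,0,-1],[0,0,0,0,0,0,-1],[0,0,0,0,0,0,-1],[0,0,0,0,0,0,-1]]'; python3 - <<'E'
from h import *
st()
E
```

```text
time: 13.48
position: [0.4997, 0.2712, 0.0894]
ee_rot: [-0.422, 0.568, -0.568, 0.422]
ft_force: [-1.2, 0.1, 0.4]
width: 0.08
t 13.4833 p [0.4997 0.2712 0.0894] F [-1.2337  0.1358  0.3897] M [-0.0836 -0.0909 -0.0166] w 0.07995959318570667 j [ 0.3922  0.5657  1.6213 -0.      0.9547  0.6853]
```

```bash
python3 -m inch '[[0,-0.4,0,0,0,0,-1],[0,-0.8,0,0,0,0,-1],[0,-0.9,0,0,0,0,-1],[0,-0.9,0,0,0,0,-1],[0,-0.9,0,0,0,0,-1],[0,-0.6,0,0,0,0,-1],[0,-0.3,0,0,0,0,-1]]'; python3 - <<'E'
from h import *
st();go([.4627,.0465,.15],want(1))
s=ctrl.snapshot("side")
cv2.imwrite("pics/s7.png",cv2.resize(s["color"][180:330,170:340],None,fx=4,fy=4))
E
```

```text
time: 14.07
position: [0.5006, 0.2716, 0.236]
ee_rot: [0.42, -0.567, 0.568, -0.423]
ft_force: [-0.7, -0.1, 0.6]
width: 0.0911
t 14.0667 p [0.5006 0.2716 0.236 ] F [-0.6656 -0.1158  0.648 ] M [-0.0245 -0.1396 -0.034 ] w 0.09108406666792204 j [0.3922 0.3924 1.4579 0.     1.2879 0.6853]
shift units [7.5543 2.8533 0.9511] mm [226.628   85.5999  28.5329]
turn units [-0.0254  0.0011 -0.0211]
```

View pics/s7.png

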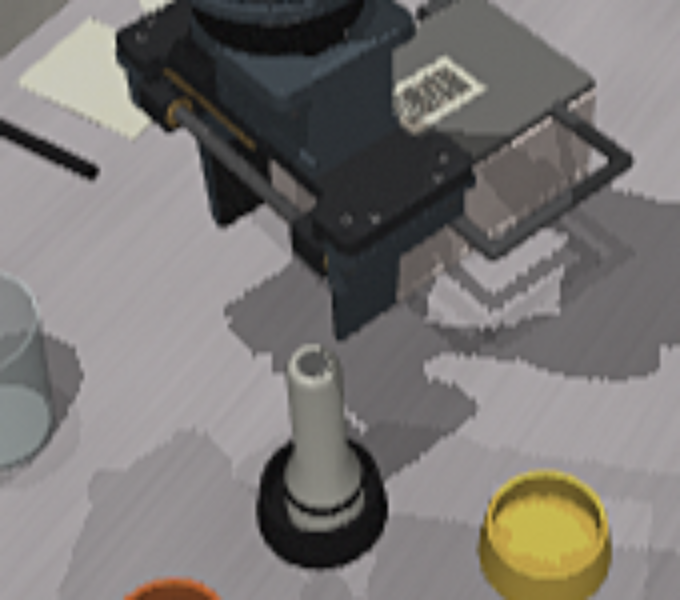

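The reader stands upright in its cup, the gripper clear. Moving over the bar with the jaws half open.

```bash
python3 -m inch '[[0.4,0,0.05,0,0,0,0],[0.8,0,0.1,0,0,0,0],[0.9,0,0.12,0,0,0,0],[0.9,0,0.12,0,0,0,0],[0.9,0,0.12,0,0,0,0],[0.9,0,0.12,0,0,0,0],[0.9,0,0.12,0,0,0,0],[0.9,0.3,0.12,0,0,0,0],[0.6,0.6,0.06,0,0,0,0],[0.35,0.7,0.02,0,0,0,0],[0,0.6,0,0,0,0,0],[0,0.4,0,0,0,0,0]]';python3 -m inch '[[0,0.1,0,0,0,0,0],[0,0,0,0,0,0,0]]'; python3 - <<'E'
from h import *
o=st();go([.4627,.0465,.072],want(1))
s=ctrl.snapshot("side")
img=cv2.resize(s["color"][150:270,230:370],None,fx=5,fy=5,interpolation=cv2.INTER_CUBIC)
f=lambda X:tuple(np.round(((proj(s,X)+.5-[230,150])*5)).astype(int).tolist())
hb=np.array([np.cos(YAW),np.sin(YAW),0]);yb=np.array([-hb[1],hb[0],0]);b=np.array([.4627,.0465,.091])
cv2.line(img,f(b-.06*yb),f(b+.06*yb),(0,255,0),1)
cv2.circle(img,f(o["position"]),4,(0,0,255),1)
cv2.imwrite("pics/s8.png",img)
E
```

```text
time: 15.12
position: [0.4594, 0.045, 0.1526]
ee_rot: [-0.422, 0.569, -0.567, 0.42]
ft_force: [0.6, 0.7, -0.2]
width: 0.0457
time: 15.28
position: [0.4601, 0.0458, 0.151]
ee_rot: [-0.423, 0.568, -0.567, 0.421]
ft_force: [1.0, 0.0, 0.1]
width: 0.0458
t 15.2833 p [0.4601 0.0458 0.151 ] F [1.0422 0.0406 0.0829] M [ 0.0127 -0.0785  0.0673] w 0.04582835700050192 j [-0.03    0.3543  1.8099 -0.      0.9808  0.2635]
shift units [-0.0489  2.6314  0.0837] mm [-1.4658 78.941   2.5097]
turn units [ 0.0321 -0.0019  0.009 ]
```

View pics/s8.png

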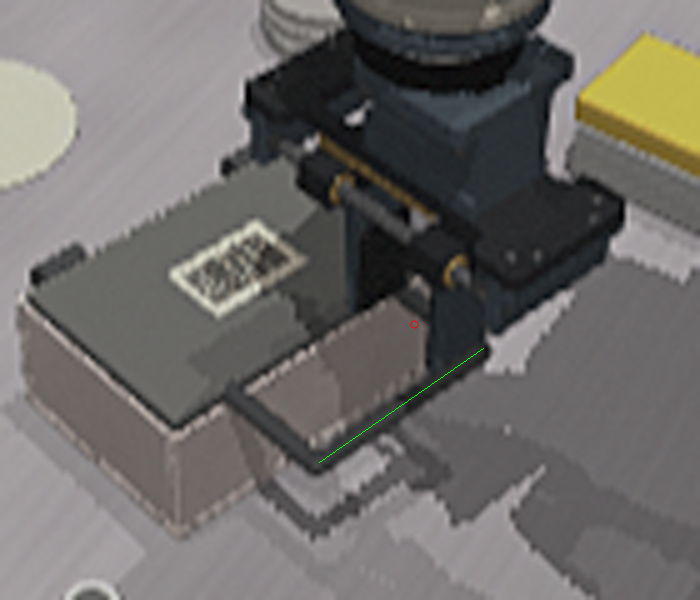

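```bash
python3 -m inch '[[-0.05,0.3,0.08,0,0,0,0],[0,0.6,0,0,0,0,0],[0,0.7,0,0,0,0,0],[0,0.6,0,0,0,0,0],[0,0.3,0,0,0,0,0],[0,0.13,0,0,0,0,0],[0,0,0,0,0,0,0],[0,0,0,0,0,0,0.3],[0,0,0,0,0,0,1],[0,0,0,0,0,0,1],[0,0,0,0,0,0,1],[0,0,0,0,0,0,1]]' 20; python3 -m inch '[[0,0,0,0,0,0,1],[0,0,0,0,0,0,1],[0,0,0,0,0,0,1],[0,0,0,0,0,0,1]]'; python3 - <<'E'
from h import *
o=st();go([.4627,.0465,.072],want(1))
s=ctrl.snapshot("side")
img=cv2.resize(s["color"][150:270,230:370],None,fx=5,fy=5,interpolation=cv2.INTER_CUBIC)
cv2.imwrite("pics/s9.png",img)
E
```

```text
time: 16.33
position: [0.4646, 0.0469, 0.0739]
ee_rot: [0.421, -0.567, 0.568, -0.422]
ft_force: [-0.2, -0.9, 0.2]
width: 0.0152
time: 16.67
position: [0.4631, 0.0472, 0.0737]
ee_rot: [-0.422, 0.568, -0.567, 0.421]
ft_force: [-6.7, 4.1, 9.1]
width: 0.0115
t 16.6667 p [0.4631 0.0472 0.0737] F [-6.7382  4.1079  9.0985] M [ 0.556   1.0475 -0.16  ] w 0.011457338024370082 j [-0.0271  0.4864  1.8841  0.0006  0.7731  0.2657]
shift units [ 0.026   0.0555 -0.0043] mm [ 0.7797  1.6642 -0.1279]
turn units [ 0.0198 -0.0008  0.0012]
```

View pics/s9.png

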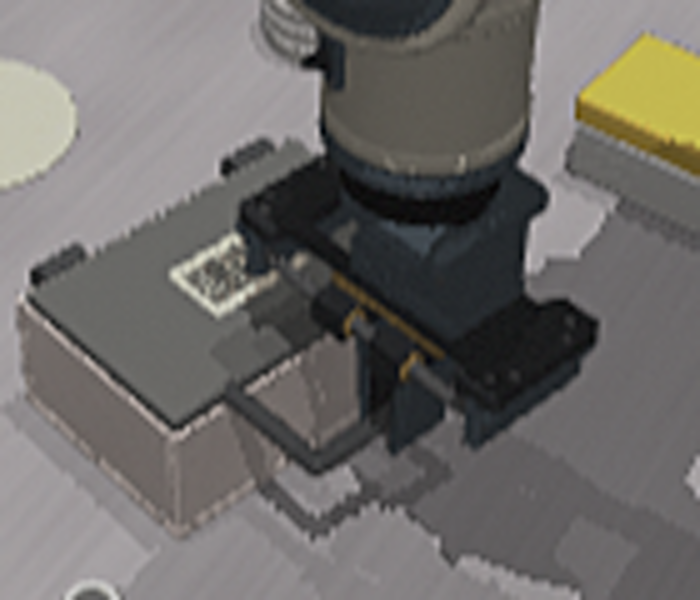

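```bash
python3 - <<'E'
import numpy as np
th=np.radians(np.arange(0,91,3));z=0.2/.03*(1-np.cos(th));y=-0.2/.03*np.sin(th)
for i in range(30):print(i*3+3,round(y[i+1]-y[i],3),round(z[i+1]-z[i],3))
E
```

```text
3 -0.349 0.009
6 -0.348 0.027
9 -0.346 0.046
12 -0.343 0.064
15 -0.339 0.081
18 -0.335 0.099
21 -0.329 0.117
24 -0.322 0.134
27 -0.315 0.15
30 -0.307 0.167
33 -0.298 0.182
36 -0.288 0.198
39 -0.277 0.212
42 -0.265 0.227
45 -0.253 0.24
48 -0.24 0.253
51 -0.227 0.265
54 -0.212 0.277
57 -0.198 0.288
60 -0.182 0.298
63 -0.167 0.307
66 -0.15 0.315
69 -0.134 0.322
72 -0.117 0.329
75 -0.099 0.335
78 -0.081 0.339
81 -0.064 0.343
84 -0.046 0.346
87 -0.027 0.348
90 -0.009 0.349
```

```bash
python3 -m inch '[[0,-0.35,0.01,0,0,0,1],[0,-0.35,0.03,0,0,0,1],[0,-0.345,0.045,0,0,0,1],[0,-0.345,0.065,0,0,0,1],[0,-0.34,0.08,0,0,0,1],[0,0,0,0,0,0,1]]'; python3 - <<'E'
from h import *
o=st()
print("angle from tcp", (o["position"]-[.6545,-.0108,.091-.0173]), "R",np.linalg.norm(o["position"]-[.6545,-.0108,.0737]))
s=ctrl.snapshot("side")
cv2.imwrite("pics/s10.png",cv2.resize(s["color"][130:270,230:370],None,fx=4,fy=4))
E
```

```text
time: 17.22
position: [0.4694, 0.0452, 0.1264]
ee_rot: [-0.422, 0.568, -0.567, 0.421]
ft_force: [-8.4, 5.5, 0.4]
width: 0.0114
t 17.2167 p [0.4694 0.0452 0.1264] F [-8.4164  5.5158  0.3765] M [ 0.7242  1.4721 -0.1327] w 0.011411219609030014 j [-0.0311  0.403   1.8178  0.0007  0.9234  0.2618]
angle from tcp [-0.1851  0.056   0.0527] R 0.2004480778822756
```

View pics/s10.png

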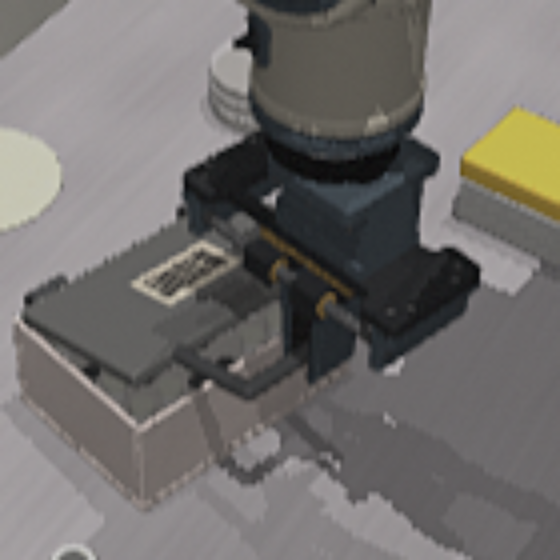

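The lid is following and the handle is held. Continuing the arc.

```bash
python3 -m inch '[[0,-0.335,0.08,0,0,0,1],[0,-0.33,0.1,0,0,0,1],[0,-0.32,0.134,0,0,0,1],[0,-0.315,0.15,0,0,0,1],[0,-0.307,0.167,0,0,0,1],[0,-0.298,0.182,0,0,0,1],[0,-0.288,0.198,0,0,0,1],[0,-0.277,0.212,0,0,0,1],[0,-0.265,0.227,0,0,0,1],[0,-0.253,0.24,0,0,0,1]]'; python3 - <<'E'
from h import *
o=st()
print("angle from tcp", (o["position"]-[.6545,-.0108,.091-.0173]), "R",np.linalg.norm(o["position"]-[.6545,-.0108,.0737]))
E
python3 -m inch '[[0,-0.24,0.253,0,0,0,1],[0,-0.227,0.265,0,0,0,1],[0,-0.212,0.277,0,0,0,1],[0,-0.198,0.288,0,0,0,1],[0,-0.182,0.298,0,0,0,1],[0,-0.167,0.307,0,0,0,1],[0,0,0,0,0,0,1]]'; python3 - <<'E'
from h import *
o=st();go([.6545,-.0108,.2737],want(1))
print("angle from tcp", (o["position"]-[.6545,-.0108,.091-.0173]), "R",np.linalg.norm(o["position"]-[.6545,-.0108,.0737]))
s=ctrl.snapshot("side")
cv2.imwrite("pics/s11.png",cv2.resize(s["color"][80:270,210:400],None,fx=3,fy=3))
E
```

```text
time: 18.1
position: [0.5153, 0.0312, 0.2152]
ee_rot: [-0.424, 0.57, -0.565, 0.42]
ft_force: [-26.7, 7.8, 22.9]
width: 0.0116
t 18.1 p [0.5153 0.0312 0.2152] F [-26.7297   7.7948  22.8628] M [ 1.4015  4.8575 -0.0156] w 0.011629498068097021 j [-0.0561  0.344   1.6022  0.0014  1.2037  0.2364]
angle from tcp [-0.1392  0.042   0.1415] R 0.20287770284068204
time: 18.68
position: [0.5685, 0.0152, 0.2541]
ee_rot: [0.421, -0.567, 0.568, -0.422]
ft_force: [-16.2, 1.4, 26.8]
width: 0.0115
t 18.6833 p [0.5685 0.0152 0.2541] F [-16.23     1.3954  26.7595] M [ 0.147   2.5733 -0.0486] w 0.011473502086391816 j [-0.0781  0.3762  1.4317 -0.0003  1.3325  0.2153]
shift units [ 0.0002 -0.6493  2.9941] mm [  0.0055 -19.4781  89.8229]
turn units [-0.012  -0.0009  0.0007]
angle from tcp [-0.086   0.026   0.1804] R 0.2015220332746618
```

View pics/s11.png

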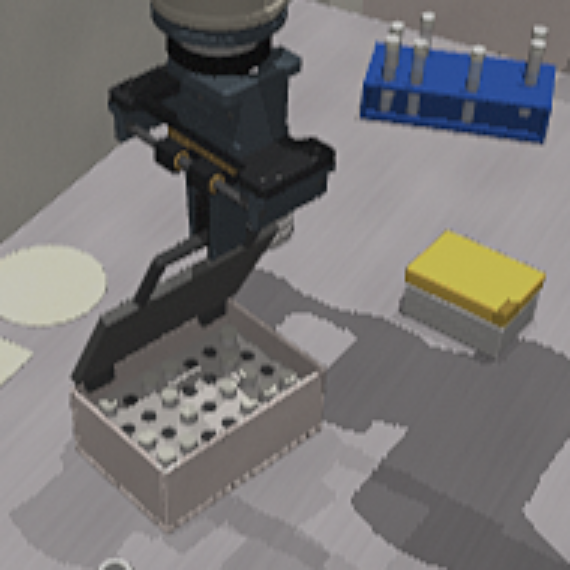

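The lid is at about 64°, with roughly 30 N of radial push. I'll move the command about 3 mm outward to relieve it.

```bash
python3 -m inch '[[0,-0.09,-0.04,0,0,0,1],[0,0,0,0,0,0,1],[0,0,0,0,0,0,1]]'; python3 - <<'E'
from h import *
o=st();go([.6545,-.0108,.2737],want(1))
print("angle from tcp", (o["position"]-[.6545,-.0108,.091-.0173]), "R",np.linalg.norm(o["position"]-[.6545,-.0108,.0737]))
E
```

```text
time: 18.98
position: [0.5665, 0.0158, 0.2542]
ee_rot: [-0.422, 0.568, -0.568, 0.421]
ft_force: [1.6, -1.9, -6.2]
width: 0.0114
t 18.9833 p [0.5665 0.0158 0.2542] F [ 1.5841 -1.8793 -6.1866] M [-0.5758 -0.3114 -0.0681] w 0.011400675821890353 j [-0.0773  0.3741  1.4349 -0.0003  1.3333  0.216 ]
shift units [-0.0003 -0.6519  3.063 ] mm [ -0.0087 -19.5579  91.891 ]
turn units [ 0.0053 -0.0007  0.0045]
angle from tcp [-0.088   0.0266  0.1805] R 0.20254343501593905
```

```bash
python3 -m inch '[[0,-0.15,0.315,0,0,0,1],[0,-0.134,0.322,0,0,0,1],[0,-0.117,0.329,0,0,0,1],[0,-0.1,0.335,0,0,0,1],[0,-0.08,0.339,0,0,0,1],[0,-0.064,0.343,0,0,0,1],[0,-0.04,0.3,0,0,0,1],[0,0,0,0,0,0,1],[0,0,0,0,0,0,1]]'; python3 - <<'E'
from h import *
o=st();go([.6545,-.0108,.2757],want(1))
print("angle from tcp", (o["position"]-[.6545,-.0108,.091-.0173]), "R",np.linalg.norm(o["position"]-[.6545,-.0108,.0737]))
E
```

```text
time: 19.73
position: [0.6325, -0.0042, 0.2753]
ee_rot: [0.422, -0.568, 0.568, -0.422]
ft_force: [-2.5, -4.1, 3.6]
width: 0.0113
t 19.7333 p [ 0.6325 -0.0042  0.2753] F [-2.4765 -4.0607  3.5729] M [-0.6362  0.3551 -0.0355] w 0.01129626053167925 j [-0.1008  0.4559  1.2388 -0.0004  1.4466  0.1927]
shift units [-0.0007 -0.0141  0.7644] mm [-0.0196 -0.4229 22.9324]
turn units [-0.0036 -0.0017  0.0033]
angle from tcp [-0.022   0.0066  0.2016] R 0.2028688799329653
```

```bash
python3 -m inch '[[0,-0.02,0.25,0,0,0,1],[0,-0.01,0.22,0,0,0,1],[0,-0.01,0.17,0,0,0,1],[0,0,0.1,0,0,0,1],[0,0,0,0,0,0,1],[0,0,0,0,0,0,1],[0,0,0,0,0,0,1]]'; python3 - <<'E'
from h import *
o=st();go([.6545,-.0108,.2766],want(1))
s=ctrl.snapshot("side");t=ctrl.snapshot("top")
for v in(s,t):
    for q in("lid_bar","lid_hinge"):print(q,[(d["centre"],d["confidence"]) for d in ctrl.pinpoint(v,q)])
cv2.imwrite("pics/s12.png",s["color"]);cv2.imwrite("pics/t12.png",t["color"])
img=cv2.resize(s["color"][90:270,190:370],None,fx=3.3,fy=3.3,interpolation=cv2.INTER_CUBIC)
f=lambda X:tuple(np.round(((proj(s,X)+.5-[190,90])*3.3)).astype(int).tolist())
hb=np.array([np.cos(YAW),np.sin(YAW),0]);yb=np.array([-hb[1],hb[0],0]);h=np.array([.6545,-.0108,.091]);u=np.array([0,0,1])
for zz,w in((.134,.099),(.2,.06),(.006,.099)):
    for e in(-.006,.006): cv2.line(img,f(h+zz*u-w*yb+e*hb),f(h+zz*u+w*yb+e*hb),(0,255,0) if e<0 else (0,0,255),1)
for w in(-.099,.099):cv2.line(img,f(h+.006*u+w*yb-.006*hb),f(h+.134*u+w*yb-.006*hb),(0,255,0),1)
cv2.imwrite("pics/s12c.png",img)
E
```

```text
time: 20.32
position: [0.6535, -0.0105, 0.2761]
ee_rot: [0.422, -0.568, 0.568, -0.421]
ft_force: [-2.1, -5.7, 0.3]
width: 0.0115
t 20.3167 p [ 0.6535 -0.0105  0.2761] F [-2.0636 -5.7198  0.2973] M [-0.94    0.3787 -0.0918] w 0.011504172727539778 j [-0.1072  0.4883  1.1803 -0.0004  1.4733  0.1862]
shift units [-0.0002 -0.0175  0.0338] mm [-0.0051 -0.5238  1.0129]
turn units [ 0.0029 -0.0011  0.0044]
lid_bar [([0.6559, -0.01, 0.2945], 0.78), ([0.6535, -0.0106, 0.0911], 0.45), ([0.6652, -0.0098, 0.1595], 0.18)]
lid_hinge [([0.6536, -0.0111, 0.0909], 0.68)]
lid_bar []
lid_hinge []
```

View pics/s12c.png

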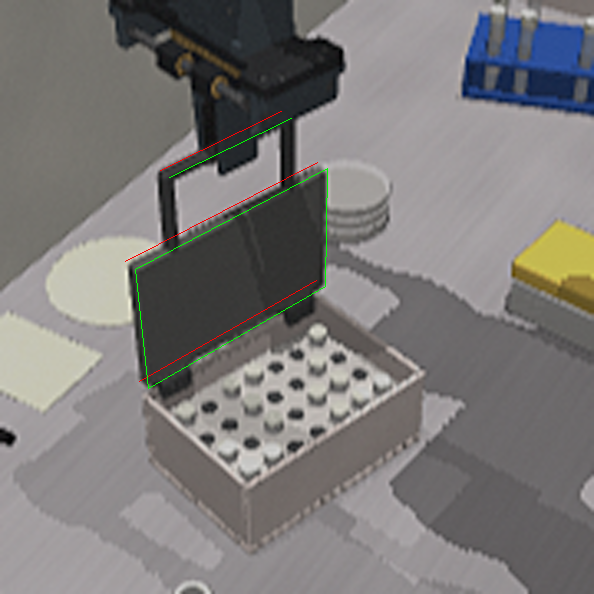

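View pics/t12.png

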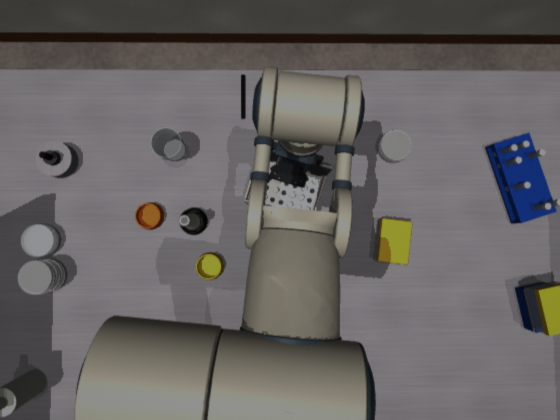

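The side view shows the lid edge-on with the upright overlay and the bar still between the fingers at about crop (225,145). The chest is open. The top view shows the reader back in its cup at (190,221) and the bystanders where they were. I'll make a 1 mm trim, settle, and do a last check.

```bash
python3 -m inch '[[0.03,-0.01,0.03,0,0,0,1],[0,0,0,0,0,0,1],[0,0,0,0,0,0,1],[0,0,0,0,0,0,1],[0,0,0,0,0,0,1],[0,0,0,0,0,0,1],[0,0,0,0,0,0,1],[0,0,0,0,0,0,1]]' 25; python3 - <<'E'
from h import *
o=st();go([.6545,-.0108,.2766],want(1))
hb=np.array([np.cos(YAW),np.sin(YAW),0]);print("F along chest x",o["ft_force"]@hb)
s=ctrl.snapshot("side")
for q in("lid_bar","lid_hinge","reader","cradle","tipbox","dishes","beaker"):print(q,[(d["centre"],round(d["confidence"],2)) for d in ctrl.pinpoint(s,q)])
cv2.imwrite("pics/s13.png",s["color"])
E
```

```text
time: 21.28
position: [0.6541, -0.0108, 0.2762]
ee_rot: [-0.422, 0.568, -0.567, 0.422]
ft_force: [0.5, 4.8, -7.4]
width: 0.0114
t 21.2833 p [ 0.6541 -0.0108  0.2762] F [ 0.4681  4.8374 -7.3667] M [ 0.9279 -0.1727 -0.0655] w 0.011356738244041422 j [-0.1082  0.4893  1.1785  0.0007  1.4745  0.1845]
shift units [-0.005  -0.0147  0.0133] mm [-0.1512 -0.4409  0.3994]
turn units [ 0.0079  0.0039 -0.0057]
F along chest x -0.9500179496970116
lid_bar [([0.6578, -0.0103, 0.296], 0.92), ([0.7128, 0.3277, 0.001], 0.25)]
lid_hinge [([0.656, -0.0075, 0.0896], 0.7)]
reader [([0.4991, 0.2748, 0.005], 0.88)]
cradle [([0.5015, 0.2682, -0.0009], 0.92), ([0.3705, 0.2275, 0.0007], 0.89)]
tipbox [([0.4423, -0.2978, 0.0008], 0.89)]
dishes [([0.7195, -0.3164, 0.0024], 0.8), ([0.4404, -0.2942, -0.0013], 0.73)]
beaker [([0.7131, 0.3296, 0.0006], 0.6)]
```

View pics/s13.png

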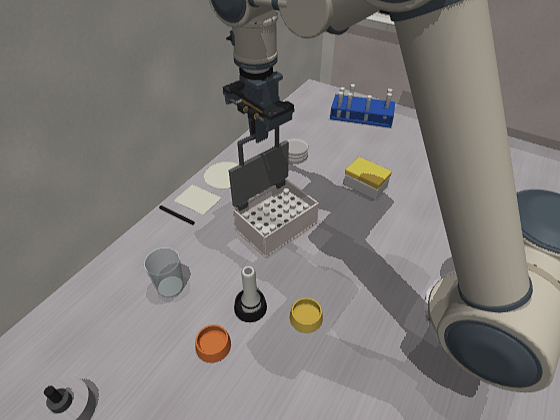

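The lid stands upright and held, with its top edge at about (262,165). The reader is upright in the black cup at (250,300), and the tip box (368,175), dishes (295,150) and beaker (165,270) haven't moved. Handing in.

```bash
python3 -c "
from workcell import ctrl
print(ctrl.hand_in()); o=ctrl.get_obs(); print(o['time'],o['position'],o['width'])"
```

```text
the job is handed in; nothing more can be done
None
the job is handed in; nothing more can be done
```

The job is handed in at about 21.6 s of the 64 s, with the arm still holding the lid upright by its bar.

- **Reader:** I took it out of the black cup and held its window about 55 mm above the label's centre for about 3 s, with no measurable drift. I then stood it back in the cup and let go, and the last picture shows it upright there.
- **Lid:** I swung it up by the bar along its arc. During the swing the wrist force rose to about 36 N before I eased it off.
- **Last checks:** The grasp is within about 0.4 mm of straight above the hinge line. The push along the swing direction is about 1 N, so the lid is close to balanced, and the jaws read 11.4 mm on the 12 mm bar at 25 N. The tip box, dishes and beaker are where they were, within measuring error.
- **Disagreements:** The network put the bar about 3–4 mm further back and 5 mm higher than my measurement, which is about its stated accuracy. A leftover force of about 9 N, sideways and downwards, remained at the wrist. My cup-centre measurement was about 3 mm from where the reader first stood, which is within the cup's play.

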